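# Draw one yellow counter from the sprung magazine

## Task

Clear the yellow-labelled paint pot off the yellow magazine's outlet ledge and stand it upright on a free bit of table; then pull that magazine's sprung slide right out to its stop, so that the bottom counter drops, and let it go fully home, so that it pushes the counter out onto the ledge. Set that one counter down flat in the middle of the round decorating stand, on its white spot. Draw one counter only, do not pull the turquoise magazine's slide, and do not push about or knock over the other pots, the wooden thimbles or the other counters.

Things in the scene. Friction and masses are not known exactly. Their poses are not given: they have to be found in the camera images.
- mag_yellow: Fixed magazine of YELLOW counters. Origin on the table under the centre of its upright tube; x points to the outlet, away from the handle; z up. Tube: open top, 74 mm high, inside 48 x 48 mm, outside x -28 to 28, y -30 to 30, plywood sides, clear front and rear, a panel of the counters' colour on each side. Three counters lie in it on a sprung slide.
- ledge_yellow (a point): Point on the outlet ledge of the yellow magazine, at magazine x = 58 mm, on the ledge's top, 6 mm above the table. Ledge: flat plywood 70 mm wide (y) from the tube to x = 92 mm, with an end lip at x = 88 to 92, 12 mm above the table. A drawn counter comes to lie here, flat, its centre at magazine x = 51 to 66 mm.
- slide_yellow (a joint): Yellow magazine's sprung slide, m pulled out along magazine -x: 0 home, 0.058 at its stop. Spring 4 N at home, 7.5 N at the stop, damping 30 N per m/s; goes home by itself when let go. Slide 40 mm wide, top 20 mm above the table. Only near the stop (last few mm) does the bottom counter drop flat ahead of its nose; going home, the nose pushes it out at the front.
- handle_yellow (a point): On the yellow slide's red handle, moving with it: top middle of its face towards the tube. Handle: upright paddle 8 mm thick (x), 50 mm wide (y), 7 to 65 mm above the table. Home, this face is at magazine x = -75 mm: a 47 mm gap to the tube in which closed fingers can hook it from above (18 mm high cheeks at y = +-24 to 30, back to x = -58).
- yellow_bottom: Yellow wooden counter, disc 44 mm across, 16 mm thick, 16 g, bottom of the yellow stack at the start (underside at 20 mm height). Origin at the centre of its underside as built, z along its axis; both faces are alike.
- yellow_middle: Yellow wooden counter, disc 44 mm across, 16 mm thick, 16 g, middle of the yellow stack at the start (underside at 36 mm height). Origin at the centre of its underside as built, z along its axis; both faces are alike.
- yellow_top: Yellow wooden counter, disc 44 mm across, 16 mm thick, 16 g, top of the yellow stack at the start (underside at 52 mm height). Origin at the centre of its underside as built, z along its axis; both faces are alike.
- blue_bottom: Turquoise wooden counter, disc 44 mm across, 16 mm thick, 16 g, bottom of the turquoise stack at the start (underside at 20 mm height). Origin at the centre of its underside as built, z along its axis; both faces are alike.
- blue_middle: Turquoise wooden counter, disc 44 mm across, 16 mm thick, 16 g, middle of the turquoise stack at the start (underside at 36 mm height). Origin at the centre of its underside as built, z along its axis; both faces are alike.
- blue_top: Turquoise wooden counter, disc 44 mm across, 16 mm thick, 16 g, top of the turquoise stack at the start (underside at 52 mm height). Origin at the centre of its underside as built, z along its axis; both faces are alike.
- mag_blue: The same magazine holding TURQUOISE counters, same frame and sizes; not to be used. The two magazines may stand either way about (left or right).
- slide_blue (a joint): Slide of the turquoise magazine, as slide_yellow; to stay home (0).
- stand_top (a point): Centre of the top of the round aluminium decorating stand, 90 mm across, its flat top 30 mm above the table, with a white spot 60 mm across in the middle (flush). Fixed. Besides the listed things, brush jars, a bowl, a palette and stock jars stand fixed along the far edge of the table (world x above 0.76 m) and at its sides (y beyond 0.5 m either way).
- pot_yellow: Loose paint pot, red lid, yellow label, 50 mm across, 65 mm high, 70 to 170 g, at the start upright in the way on the yellow magazine's outlet ledge; origin at the centre of its underside. It blocks the counter's way out.
- pot_white: Loose paint pot, red lid, white label, 50 mm across, 65 mm high, upright on the table beside the yellow magazine's outlet ledge; origin at the centre of its underside. Bystander.
- pot_blue: Loose paint pot, red lid, blue label, 50 mm across, 65 mm high, upright on the table beside the turquoise magazine's outlet ledge; origin at the centre of its underside. Bystander.
- cap_blue: Loose turquoise wooden thimble shape, 38 mm across the foot, 34 mm high, beside the yellow magazine's outlet ledge; origin at the centre of its underside. Bystander.
- cap_black: Loose black wooden thimble shape, 38 mm across the foot, 34 mm high, beside the turquoise magazine's outlet ledge; origin at the centre of its underside. Bystander.
- cap_dark: Loose black wooden thimble shape, 38 mm across the foot, 34 mm high, beside the pull path of the yellow slide's handle; origin at the centre of its underside. Bystander.
- cap_white: Loose white wooden thimble shape, 38 mm across the foot, 34 mm high, beside the pull path of the turquoise slide's handle; origin at the centre of its underside. Bystander.

How it is judged:
On the way, in this order (a step that is already met when the one before it is completed fails the run):
1. the yellow-labelled pot stands upright on the table, off the ledge (height (world z) of pot_yellow below 0.004 m and angle between pot_yellow's own z axis and vertical below 0.1 rad and linear speed of pot_yellow below 0.02 m/s), for 0.2 s.
2. the yellow slide is pulled out to its stop (value of joint slide_yellow above 0.0555 m), for 0.1 s.
3. the slide is home again and the bottom yellow counter lies out on the ledge, the others still in the tube (value of joint slide_yellow below 0.005 m and x of yellow_bottom in the frame of mag_yellow between 0.045 and 0.075 m and height (world z) of yellow_bottom below 0.03 m and horizontal distance between each of yellow_middle, yellow_top and mag_yellow below 0.012 m and height (world z) of yellow_top between 0.03 and 0.062 m), for 0.2 s.
At the end, for the whole second after the job is handed in: The bottom yellow counter lies flat (within 0.1 rad, either face up), at rest on the stand, within 22 mm of its centre; the yellow slide is home (within 5 mm); the other two yellow counters are in their tube; the yellow-labelled pot stands upright on the table (all of step 1 and horizontal distance between yellow_bottom and stand_top below 0.022 m and height (world z) of yellow_bottom between 0.026 and 0.05 m and (angle between yellow_bottom's own z axis and vertical below 0.1 rad or angle between yellow_bottom's own z axis and vertical above 3.04 rad) and linear speed of yellow_bottom below 0.02 m/s and value of joint slide_yellow below 0.005 m and horizontal distance between each of yellow_middle, yellow_top and mag_yellow below 0.012 m and height (world z) of yellow_top between 0.03 and 0.062 m); the robot touches nothing.
It fails at once if the turquoise magazine's slide is pulled (more than 8 mm) (value of joint slide_blue above 0.008 m).
It fails at once if a second yellow counter comes out of the tube (horizontal distance between any of yellow_middle, yellow_top and mag_yellow above 0.03 m).
It fails at once if a bystanding pot (white or blue label), a wooden thimble or a turquoise counter is shifted by more than 25 mm (distance of any of pot_white, pot_blue, cap_blue, cap_black, cap_dark, cap_white, blue_bottom, blue_middle, blue_top from where it was at the start of the episode above 0.025 m).
It fails at once if a pot or wooden thimble is knocked over (angle between any of pot_white, pot_blue, cap_blue, cap_black, cap_dark, cap_white, pot_yellow's own z axis and vertical above 0.5 rad).
It also fails if it takes over 69 s, if anything falls off the work surface, if the arm or the gripper's body presses on something with over 40 N, if the wrist force passes 120 N, or if a joint passes its speed limit or range.

## Robot

A 6-joint arm with a two-finger parallel gripper is mounted at the origin on the work surface. World frame = base frame: x ahead of the robot, y to its left, z up, the work surface at z = 0. Lengths are in m, angles in rad, forces in N, time in s.
With the tool pointing down it reaches from about 0.25 to 0.725 m from the base axis. Payload 4 kg.
Tool frame: the origin (TCP) lies between the finger pads; the fingertips stand 17 mm ahead of it and the grasp point (between the pads) lies 2 mm behind it; z points along the fingers, x is the direction in which the jaws open and shut, and the axes are right-handed (so a half turn about z gives the same grasp; the last joint's range is limited). The gripper opens to 85 mm and grips with 20 to 120 N. Pads are 22 mm wide; open, the fingers measure 114 mm over their backs; the gripper's body (76 mm by 85 mm) begins 54 mm behind the grasp point. The pads swing forward as they close: fully open they stand 13 mm farther back than shut.
Start: joints at [1.224, 0.241, 0.005, 1.335, 0, 1.571], TCP at [0.17, 0.47, 0.248] pointing down, gripper open.
Joint ranges: [-2.72, 2.72], [-1.05, 1.87], [-1.09, 1.28], [-1.99, 2.15], [-1.42, 1.44], [-3.14, 3.14]. Speed limits (rad/s): [2.79, 2.79, 3.14, 3.14, 3.14, 3.14].

## Interface

Orientations are given as a unit quaternion [x, y, z, w].
In Python, from workcell import telemetry, cams, workorder gives the robot as it stands. The module is installed in compiled form; this text tells all that it offers.
- The arm moves only by the tool apply_moves, never from a script. Its argument "moves" is a list that holds one entry, the list of rows, each a list of 4 numbers: the shift along the tool's x, y, z in mm, then the turn about the tool's z in degrees. A call has exactly 10 rows; each row shifts and turns the pose as measured when the row begins, along the tool's axes as they then stand; what a row does not reach is not made up. A row lasts 1/10 s, in which the tool goes at most 50 mm and 8.59 degrees, less where a joint would pass 70% of its speed; a pose out of reach is approached as far as the arm can. A call with a gripper value outside its range is refused whole. "hand" is the gripper's target within -1 to 1 (fully open at 1, half-way at 0, shut at -1), set as the call begins (left out, the last holds). The fingers move at their own pace and stop on an object; the grip force is fixed at half the most. Time passes only in rows, so rows that do not move let the fingers close, or fill a call up. It gives the time, the measured TCP pose, the force and the opening at its end, in the units of the state.
- telemetry.get_obs(): the state, without advancing time (a new reading comes with each control period).
- cams.camera(name): name is "scene" or "top" or "wrist"; returns a dict with "color" (480x640x3 uint8, red, green, blue), "fovy" (degrees; the focal length in pixels is half the picture's height over the tangent of half this angle, whatever the lens; pixels are square), "cx", "cy" (the principal point, pixels), "camera_from_world" (4x4, takes a point from world to camera coordinates). Camera axes: x right, y down, z forward; pixel columns grow to the right and rows downward; lengths in m; the calibration is good to about 2 mm. A picture is of the moment at which its call begins. There is no depth.
- workorder.job_done(): hands the job in, once; it reports no verdict.
The state is a dict: "clock": time; "joint_pos": joint angles; "joint_vel": joint speeds; "tau": joint torques, N m; "eef_pos": TCP position; "tool_rot": TCP orientation; "ft_force": force on the tool from outside, world axes, zero at the start; "ft_torque": the same for the moment, N m; "grip_width": finger opening in m.
Only numpy, scipy, OpenCV 4.12 (cv2) and the standard library are available. Lean on these libraries where they do the work, as an engineer would, in place of code of your own. Each camera call takes 0.05 s, during which the arm holds its last target. There are 200 camera calls.

## Working session

There is one attempt and no reset: what is moved stays moved. The work goes in short steps, Python scripts to look and compute and a tool call to move; the robot and the scene stay as the last step left them, time stands still between calls to the robot, and variables do not carry over. Pictures are saved under pics/ and viewed, about 8 in all and at most 12, crops included, and the job is handed in when it is done.

Besides the shell and the picture viewer there is one more tool, called after "Emit:" as name(argument=value, ...), one argument or row to a line, values as JSON. apply_moves: Moves the arm, as the interface text tells. Its arguments: {"type":"object","properties":{"moves":{"type":"array"},"hand":{"type":"number"}},"required":["moves"]}

```bash
mkdir -p pics; cat > h.py <<'E'
import numpy as np, cv2
from workcell import telemetry, cams, workorder
def snap(n,f=None):
    c=cams.camera(n); np.savez(f'cal_{n}.npz',T=c['camera_from_world'],p=[c['fovy'],c['cx'],c['cy']])
    im=c['color'][:,:,::-1].copy()
    cv2.imwrite(f'pics/{f or n}.png',im); return im
def K(n):
    d=np.load(f'cal_{n}.npz'); fo,cx,cy=d['p']; return d['T'],240/np.tan(np.radians(fo)/2),cx,cy
def ray(n,u,v,z):
    T,f,cx,cy=K(n); R=T[:3,:3]; C=-R.T@T[:3,3]; d=R.T@[(u-cx)/f,(v-cy)/f,1]
    return C+d*(z-C[2])/d[2]
def proj(n,p):
    T,f,cx,cy=K(n); q=T[:3,:3]@np.array(p)+T[:3,3]; return f*q[:2]/q[2]+[cx,cy]
E
python3 - <<'E'
from h import *
snap('top','top1');snap('scene','scene1')
o=telemetry.get_obs();print(o['clock'],o['eef_pos'],o['tool_rot'],o['grip_width'])
for n in('top','scene'):
    T,f,cx,cy=K(n);print(n,f,cx,cy,-T[:3,:3].T@T[:3,3])
E
```

```text
0.1 [0.16975899 0.46972936 0.24750982] [ 8.18493983e-01  5.74514332e-01 -7.69403608e-04  5.38631366e-04] 0.08556632059963992
top 571.7900395158838 324.73061147930866 250.23184236510622 [ 0.46625078 -0.00956089  1.2260266 ]
scene 598.5252410112812 325.2835034378622 242.71305229984387 [0.99006744 0.3283979  0.99477676]
```

View pics/top1.png

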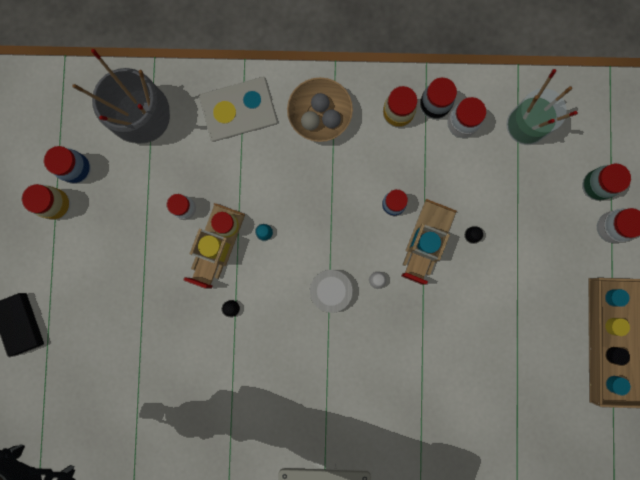

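View pics/scene1.png

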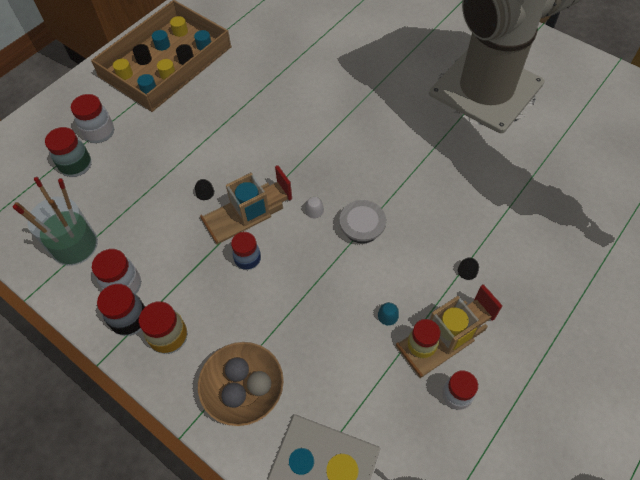

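The top view shows the yellow magazine at about (215,245), its pot at (222,222), the stand at (333,290), the white pot at (178,205), the blue cap at (264,232) and the dark cap at (231,309). I'll enlarge that area.

```bash
python3 - <<'E'
from h import *
im=cv2.imread('pics/top1.png')[185:325,155:295]
cv2.imwrite('pics/c1.png',cv2.resize(im,(600,600),interpolation=cv2.INTER_CUBIC)*1)
im=cv2.imread('pics/scene1.png')[240:420,360:540]
cv2.imwrite('pics/c2.png',cv2.convertScaleAbs(cv2.resize(im,(600,600),interpolation=cv2.INTER_CUBIC),alpha=1.4))
E
```

```text
(no output)
```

View pics/c1.png

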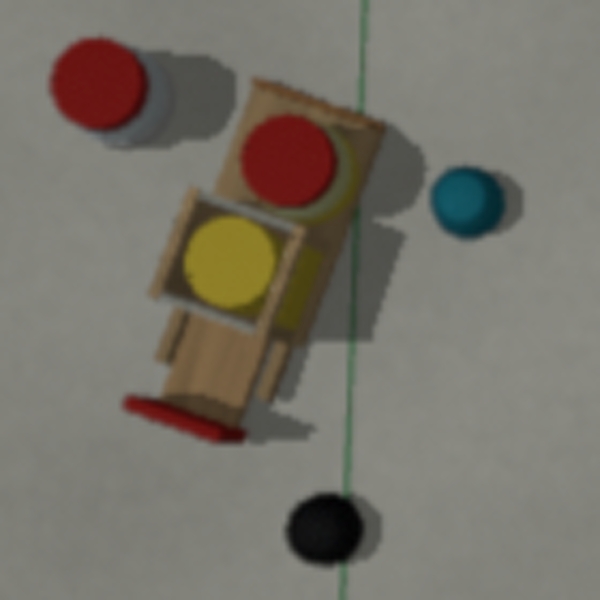

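View pics/c2.png

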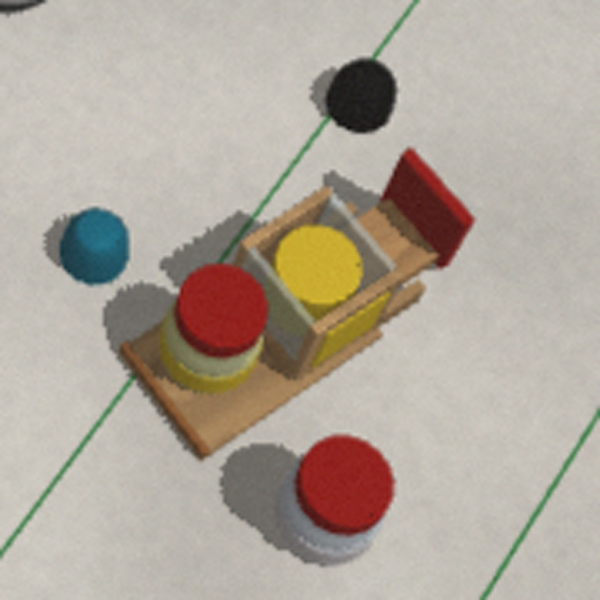

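Crop 1 shows these points in enlarged pixels:
- Lip corners at (255,78) and (385,127).
- Tube top corners at (193,188), (305,232), (262,338) and (150,296).
- Handle top inner edge from (130,396) to (244,430).
- Yellow pot lid at (288,161).

Crop 2 agrees with this layout.

```bash
cat >> h.py <<'E'
def c1(u,v,z): return ray('top',155+u/4.2857-.4,185+v/4.2857-.4,z)
def c2(u,v,z): return ray('scene',360+u*.3-.35,240+v*.3-.35,z)
E
python3 - <<'E'
from h import *
np.set_printoptions(precision=4,suppress=True)
tc=[c1(u,v,.074) for u,v in[(193,188),(305,232),(262,338),(150,296)]]
print('tube',np.mean(tc,0)); print('lip',c1(255,78,.012),c1(385,127,.012))
print('hand',c1(130,396,.065),c1(244,430,.065))
ax=(tc[0]+tc[1]-tc[2]-tc[3])[:2];print('yaw',np.degrees(np.arctan2(ax[1],ax[0])))
l=c1(255,78,.012)-c1(385,127,.012);print('yawlip',np.degrees(np.arctan2(-l[0],l[1])))
tc2=[c2(u,v,.074) for u,v in[(246,243),(330,190),(394,262),(314,330)]];print('tube2',np.mean(tc2,0))
print('lip2',c2(122,347,.012),c2(204,457,.012)); print('hand2',c2(409,150,.065),c2(472,218,.065))
print('pot',c1(288,161,.071),c2(222,310,.071));print('white',c1(98,84,.065),c2(345,484,.065))
print('blue',c1(468,202,.017),c2(95,246,.017));print('dark',c1(325,528,.017),c2(362,95,.017))
print('stand',ray('top',333,290,.03),ray('scene',363,220,.03))
E
```

```text
tube [0.5518 0.2471 0.074 ]
lip [0.6499 0.2508 0.012 ] [0.6267 0.1847 0.012 ]
hand [0.4881 0.2929 0.065 ] [0.4734 0.238  0.065 ]
yaw -19.675891619673198
yawlip -19.284774396001524
tube2 [0.5516 0.2483 0.074 ]
lip2 [0.6289 0.1887 0.012 ] [0.6518 0.2545 0.012 ]
hand2 [0.4691 0.2522 0.065 ] [0.483 0.297 0.065]
pot [0.6015 0.2209 0.071 ] [0.6047 0.225  0.071 ]
white [0.6372 0.3149 0.065 ] [0.6401 0.3182 0.065 ]
blue [0.5895 0.1412 0.017 ] [0.593 0.146 0.017]
dark [0.4266 0.2063 0.017 ] [0.4288 0.2105 0.017 ]
stand [ 0.4696 -0.0091  0.03  ] [ 0.4693 -0.0003  0.03  ]
```

Emit:
apply_moves(
  moves=[
    [[-8,44,2,0],[-8,44,2,0],[-8,44,2,0],[-8,44,2,0],[-8,44,2,0],[-8,44,2,0],[-8,44,2,0],[-8,44,2,0],[-8,44,2,0],[-8,44,2,0]],
  ],
  hand=0.6,
)

```text
clock: 1.1
eef_pos: [0.5649, 0.2416, 0.2212]
tool_rot: [0.814, 0.581, -0.005, -0.0]
ft_force: [0.6, 1.5, 0.1]
grip_width: 0.0684
```

Emit:
apply_moves(
  moves=[
    [[-1,7,8,0],[-1,7,8,0],[-1,7,8,0],[-1,7,8,0],[0,7,8,0],[0,4,8,0],[0,2,8,0],[0,0,0,0],[0,0,0,0],[0,0,0,0]],
  ],
)

```text
clock: 2.1
eef_pos: [0.6036, 0.2218, 0.1568]
tool_rot: [0.815, 0.58, -0.008, -0.001]
ft_force: [-0.0, 0.1, 0.9]
grip_width: 0.0681
```

```bash
python3 - <<'E'
from h import *
im=snap('wrist','w1'); o=telemetry.get_obs();print(o['eef_pos'],o['tool_rot'])
print(K('wrist')); print(proj('wrist',[*o['eef_pos'][:2],.071]), proj('wrist',[.603,.223,.071]))
E
```

```text
[0.60372363 0.2218602  0.15704679] [ 0.81456597  0.58001831 -0.00771952 -0.00120465]
(array([[ 0.32790489,  0.94463225, -0.0121779 , -0.40617102],
       [ 0.89818836, -0.30773591,  0.31393675, -0.48552886],
       [ 0.2928072 , -0.11387945, -0.9493658 ,  0.14246161],
       [ 0.        ,  0.        ,  0.        ,  1.        ]]), np.float64(400.1357025853547), np.float64(321.398850110722), np.float64(234.53291659838473))
[322.28998533 253.50748607] [323.77603855 251.76612164]
```

View pics/w1.png

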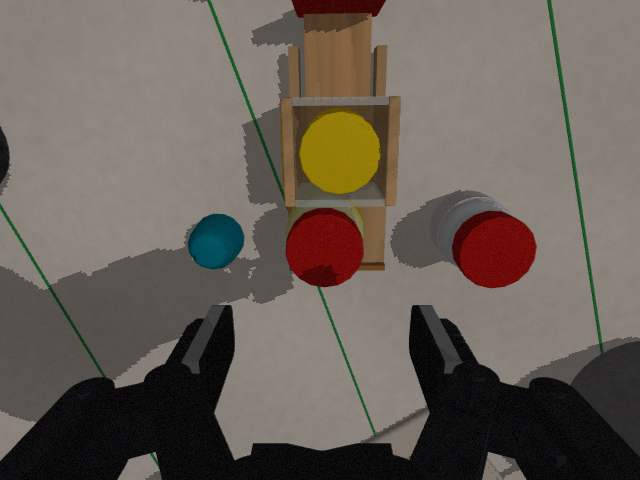

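The wrist view shows the yellow pot lid centred at (325,247), the tube top centred at (341,151), the handle's inner edge at v≈14 and the blue cap at (216,241). The tool is aligned with the magazine.

```bash
cp cal_wrist.npz cal_w1.npz; python3 - <<'E'
from h import *
np.set_printoptions(precision=4,suppress=True)
for n,u,v,z in[('pot',325,247,.071),('tube',341,151,.074),('handle',340,14,.065),('lip',372,266,.012),('cap',216,241,.025),('white',494,249,.065)]:
    p=ray('w1',u,v,z);d=(p-telemetry.get_obs()['eef_pos'])[:2]
    print(n,p,'tool x,y', d@[.328,.945], d@[.945,-.328])
E
```

```text
pot [0.6005 0.2246 0.071 ] tool x,y 0.0015239118506075277 -0.003929253932825439
tube [0.5525 0.2498 0.074 ] tool x,y 0.009606054977386425 -0.05755816505039842
handle [0.4913 0.2698 0.065 ] tool x,y 0.008442560988542229 -0.121954091862714
lip [0.6459 0.245  0.012 ] tool x,y 0.03575287284546001 0.03227009278229316
cap [0.5881 0.1498 0.025 ] tool x,y -0.07323014205122498 0.008851356465123342
white [0.6353 0.3157 0.065 ] tool x,y 0.09902650705547685 -0.0009380489851224909
```

Emit:
apply_moves(
  moves=[
    [[1.5,-3.5,0,0],[0,0,10,0],[0,0,13,0],[0,0,13,0],[0,0,13,0],[0,0,13,0],[0,0,13,0],[0,0,10,0],[0,0,5,0],[0,0,2,0]],
  ],
)

```text
clock: 3.15
eef_pos: [0.5975, 0.2238, 0.0564]
tool_rot: [0.814, 0.58, -0.009, -0.001]
ft_force: [-0.1, -0.3, 0.1]
grip_width: 0.0681
```

Emit:
apply_moves(
  moves=[
    [[0,2,2,0],[0,0,0,0],[0,0,0,0],[0,0,0,0],[0,0,0,0],[0,0,0,0],[0,0,0,0],[0,0,0,0],[0,0,0,0],[0,0,0,0]],
  ],
  hand=-1,
)

```text
clock: 4.15
eef_pos: [0.6004, 0.2233, 0.0554]
tool_rot: [0.814, 0.58, -0.007, -0.001]
ft_force: [0.7, -0.3, -0.5]
grip_width: 0.0446
```

Emit:
apply_moves(
  moves=[
    [[0,0,0,0],[0,0,-8,0],[0,0,-10,0],[0,0,-10,0],[0,0,-10,0],[0,0,-10,0],[0,0,-10,0],[0,0,-10,0],[0,0,-8,0],[0,0,-4,0]],
  ],
)

```text
clock: 5.15
eef_pos: [0.6022, 0.2242, 0.1443]
tool_rot: [0.814, 0.58, -0.006, -0.001]
ft_force: [0.2, 0.3, -1.1]
grip_width: 0.0443
```

Emit:
apply_moves(
  moves=[
    [[-15,-14,0,0],[-21,-20,0,0],[-21,-20,0,0],[-21,-20,0,0],[-21,-20,0,0],[-21,-20,0,0],[-21,-20,0,0],[-21,-20,0,0],[-17,-15,0,0],[-10,-7,0,0]],
  ],
)

```text
clock: 6.15
eef_pos: [0.3662, 0.0994, 0.147]
tool_rot: [0.814, 0.581, -0.005, -0.0]
ft_force: [-0.7, 1.0, -2.0]
grip_width: 0.0447
```

Emit:
apply_moves(
  moves=[
    [[0,0,0,0],[0,0,10,0],[0,0,12,0],[0,0,12,0],[0,0,12,0],[0,0,12,0],[0,0,12,0],[0,0,8,0],[0,0,4,0],[0,0,0,0]],
  ],
)

```text
clock: 7.15
eef_pos: [0.3758, 0.103, 0.0591]
tool_rot: [0.814, 0.581, -0.0, 0.001]
ft_force: [-0.1, 0.9, -0.9]
grip_width: 0.0445
```

Emit:
apply_moves(
  moves=[
    [[0,0,3,0],[0,0,3,0],[0,0,2,0],[0,0,1,0],[0,0,0,0],[0,0,0,0],[0,0,0,0],[0,0,0,0],[0,0,0,0],[0,0,0,0]],
  ],
)

```text
clock: 8.15
eef_pos: [0.3779, 0.1036, 0.0511]
tool_rot: [0.814, 0.581, 0.002, 0.002]
ft_force: [-0.3, -0.6, -0.7]
grip_width: 0.0448
```

Emit:
apply_moves(
  moves=[
    [[0,0,1,0],[0,0,1,0],[0,0,0.5,0],[0,0,0,0],[0,0,0,0],[0,0,0,0],[0,0,0,0],[0,0,0,0],[0,0,0,0],[0,0,0,0]],
  ],
)

```text
clock: 9.15
eef_pos: [0.3782, 0.1036, 0.0488]
tool_rot: [0.814, 0.581, 0.002, 0.002]
ft_force: [0.2, 0.2, -0.4]
grip_width: 0.0447
```

Emit:
apply_moves(
  moves=[
    [[0,0,0,0],[0,0,0,0],[0,0,0,0],[0,0,0,0],[0,0,0,0],[0,0,0,0],[0,0,0,0],[0,0,0,0],[0,0,0,0],[0,0,0,0]],
  ],
  hand=0.7,
)

```text
clock: 10.15
eef_pos: [0.3789, 0.1038, 0.049]
tool_rot: [0.814, 0.581, 0.003, 0.002]
ft_force: [-0.1, -0.2, 0.8]
grip_width: 0.0725
```

Emit:
apply_moves(
  moves=[
    [[0,0,-8,0],[0,0,-12,0],[0,0,-14,0],[0,0,-14,0],[0,0,-14,0],[0,0,-14,0],[0,0,-14,0],[0,0,-10,0],[0,0,-4,0],[0,0,0,0]],
  ],
)

```text
clock: 11.15
eef_pos: [0.3777, 0.1037, 0.1615]
tool_rot: [0.814, 0.581, 0.004, 0.002]
ft_force: [0.8, -0.6, -0.1]
grip_width: 0.0729
```

Emit:
apply_moves(
  moves=[
    [[14,5,0,0],[22,8,0,0],[22,8,0,0],[22,8,0,0],[22,8,0,0],[22,8,0,0],[22,8,0,0],[22,7,0,0],[16,5,0,0],[8,1,0,0]],
  ],
  hand=-1,
)

```text
clock: 12.15
eef_pos: [0.5078, 0.2763, 0.1534]
tool_rot: [0.814, 0.581, -0.0, 0.0]
ft_force: [0.2, -0.2, 0.5]
grip_width: -0.0
```

Emit:
apply_moves(
  moves=[
    [[0,0,0,0],[0,0,0,0],[0,0,0,0],[0,0,0,0],[0,0,0,0],[0,0,0,0],[0,0,0,0],[0,0,0,0],[0,0,0,0],[0,0,0,0]],
  ],
)

```text
clock: 13.15
eef_pos: [0.5061, 0.275, 0.1523]
tool_rot: [0.814, 0.581, -0.002, 0.0]
ft_force: [-0.2, 0.2, -0.5]
grip_width: -0.0002
```

```bash
python3 - <<'E'
from h import *
snap('wrist','w2');snap('top','top2');a=cv2.imread('pics/w2.png');b=cv2.imread('pics/top2.png')[150:390,150:390]
cv2.imwrite('pics/m2.png',np.hstack([cv2.resize(a,(480,360)),cv2.resize(b,(320,360))]))
o=telemetry.get_obs();print(o['eef_pos'],o['tool_rot'])
for x in(-28,-75):
  for y in(-25,25): 
    c=np.array([.5525,.249])+x*.001*np.array([.946,-.325])+y*.001*np.array([.325,.946]); print(x,y,proj('wrist',[*c,.07])*.75)
p=o['eef_pos'];print(proj('wrist',[*p[:2],.07])*.75)
E
```

```text
[0.50607864 0.27498818 0.15222454] [ 8.14239786e-01  5.80524873e-01 -2.07357980e-03  3.77821523e-04]
-28 -25 [195.94765021 220.20288539]
-28 25 [260.96755422 220.21987982]
-75 -25 [192.64126129 161.42576269]
-75 25 [262.23867098 161.37707583]
[240.71169561 190.76204736]
```

View pics/m2.png

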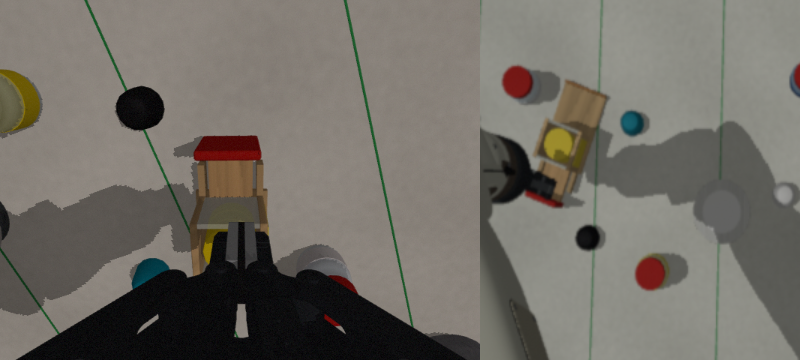

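Pot is upright at its new place, with top view right panel (650,272). The wrist view shows the handle at u 193–261 and v 136–160, and the tube rear top edge at v≈222. Both match the model, and the fingers are 9 mm off in tool x.

Emit:
apply_moves(
  moves=[
    [[-5,0,0,0],[-4,0,10,0],[0,0,14,0],[0,0,14,0],[0,0,14,0],[0,0,14,0],[0,0,14,0],[0,0,12,0],[0,0,5,0],[0,0,2,0]],
  ],
)

```text
clock: 14.25
eef_pos: [0.5004, 0.2622, 0.0451]
tool_rot: [0.815, 0.58, -0.004, 0.0]
ft_force: [0.1, -0.2, -0.2]
grip_width: 0.0002
```

Emit:
apply_moves(
  moves=[
    [[0.5,-5,0,0],[0.5,-8,0,0],[0,-8,0,0],[0,-8,0,0],[0,-8,0,0],[0,-8,0,0],[0,-8,0,0],[0,-5,0,0],[0,-2,0,0],[0,0,0,0]],
  ],
)

```text
clock: 15.25
eef_pos: [0.4587, 0.2791, 0.0498]
tool_rot: [0.817, 0.576, 0.011, 0.019]
ft_force: [4.8, -2.5, -3.4]
grip_width: -0.0002
```

Emit:
apply_moves(
  moves=[
    [[0,-5,1,0],[0,-5,1,0],[0,-5,1,0],[0,-5,1,0],[0,-4,0,0],[0,-4,0,0],[0,-4,0,0],[0,-4,0,0],[0,-4,0,0],[0,-4,0,0]],
  ],
)

```text
clock: 16.25
eef_pos: [0.44, 0.2872, 0.0541]
tool_rot: [0.821, 0.569, 0.031, 0.045]
ft_force: [7.7, -3.8, -4.2]
grip_width: -0.0
```

Emit:
apply_moves(
  moves=[
    [[0,-4,1,0],[0,-4,1,0],[0,-4,1,0],[0,-4,1,0],[0,-4,1,0],[0,-4,1,0],[0,-4,1,0],[0,-4,1,0],[0,-4,1,0],[0,-4,1,0]],
  ],
)

```text
clock: 17.25
eef_pos: [0.4387, 0.2874, 0.0553]
tool_rot: [0.826, 0.555, 0.059, 0.085]
ft_force: [10.2, -7.3, -1.7]
grip_width: -0.0001
```

```bash
python3 - <<'E'
from h import *
from scipy.spatial.transform import Rotation as R
o=telemetry.get_obs();print(o['joint_pos'],o['eef_pos'],R.from_quat(o['tool_rot']).as_matrix().round(3))
a=snap('wrist','w3');b=snap('top','top3')[200:320,160:280]
cv2.imwrite('pics/m3.png',np.hstack([cv2.resize(a,(480,360)),cv2.resize(b,(320,360))]))
for x in(-75-58,-75-56,-75-50): print(x,proj('top',[.5525+x*.001*.946,.249-x*.001*.325,.065]))
E
```

```text
[ 0.67727012  0.39349163 -0.35260246  0.72028973 -0.1788472   1.05562369] [0.43869116 0.28737411 0.05526   ] [[ 0.378  0.906  0.191]
 [ 0.926 -0.37  -0.074]
 [ 0.004  0.205 -0.979]]
-133 [183.95918256 307.30796676]
-131 [184.31882261 306.38001186]
-125 [185.39727745 303.59734773]
```

View pics/m3.png

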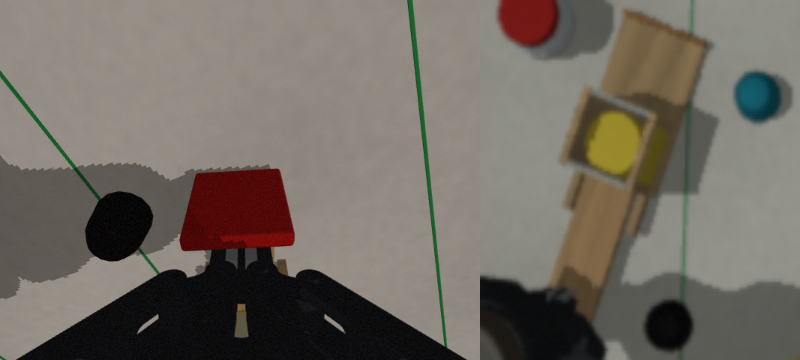

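The wrist view shows the handle hooked at (238,210). In the top view the slide is far out and the tool is tilted about 12°. The force is rising without motion, which suggests the stop. I'll check whether the stack dropped by the parallax of the yellow disc.

```bash
python3 - <<'E'
from h import *
for f in('top1','top2','top3'):
    im=cv2.imread(f'pics/{f}.png')[230:262,190:226]; h=cv2.cvtColor(im,cv2.COLOR_BGR2HSV)
    m=cv2.inRange(h,(20,140,120),(35,255,255)); n,l,s,c=cv2.connectedComponentsWithStats(m); i=1+s[1:,4].argmax(); print(f,s[i],c[i])
for z in(.068,.052): print(proj('top',[.5525,.249,z]))
E
```

```text
top1 [  8   6  21  21 327] [18.18042813 15.58715596]
top2 [  8   6  21  20 298] [18.02348993 14.45637584]
top3 [ 10   8  20  20 294] [19.98979592 17.44557823]
[207.385382   245.91474391]
[209.08440924 246.5323401 ]
```

Emit:
apply_moves(
  moves=[
    [[0,-8,0,0],[0,-10,0,0],[0,-10,0,0],[0,-10,0,0],[0,-10,0,0],[0,-10,0,0],[0,-10,0,0],[0,-10,0,0],[0,-10,0,0],[0,-10,0,0]],
  ],
)

```text
clock: 18.35
eef_pos: [0.4388, 0.2874, 0.06]
tool_rot: [0.836, 0.505, 0.118, 0.178]
ft_force: [27.1, -18.2, -2.2]
grip_width: 0.0002
```

The force is 32 N with no motion, so the slide is at its stop. The tool has ratcheted into a tilt of about 25°, so I'll move forward horizontally with the slide to let it home.

Emit:
apply_moves(
  moves=[
    [[0,4,2,0],[0,6,3,0],[0,7,3,0],[0,7,3,0],[0,7,3,0],[0,7,3,0],[0,7,3,0],[0,7,3,0],[0,7,3,0],[0,5,2,0]],
  ],
)

```text
clock: 19.35
eef_pos: [0.507, 0.2544, 0.066]
tool_rot: [0.836, 0.504, 0.123, 0.178]
ft_force: [-0.4, -0.3, -0.5]
grip_width: -0.0001
```

```bash
cat > s.py <<'E'
from h import *
from scipy.spatial.transform import Rotation as R
def st():
    o=telemetry.get_obs();M=R.from_quat(o['tool_rot']).as_matrix();d=o['eef_pos'][:2]-[.5525,.249]
    print('t',round(o['clock'],2),'mag x,y,z mm',(1000*np.array([d@[.946,-.325],d@[.325,.946],o['eef_pos'][2]])).round(1),'F',np.round(o['ft_force'],1))
    print('tilt: z axis along d',(M[:2,2]@[.946,-.325]).round(3),'n',(M[:2,2]@[.325,.946]).round(3),'tool x yaw',np.degrees(np.arctan2(M[1,0],M[0,0])).round(1))
    return o,M
if __name__=='__main__': st()
E
python3 s.py
```

```text
t 19.35 mag x,y,z mm [-44.8  -9.7  66. ] F [-0.4 -0.3 -0.5]
tilt: z axis along d 0.421 n -0.038 tool x yaw 62.5
```

Emit:
apply_moves(
  moves=[
    [[0,-4,7,-4],[0,-3,4,-4],[0,4,2,0],[0,8,4,0],[0,9,4,0],[0,9,4,0],[0,9,4,0],[0,9,4,0],[0,9,4,0],[0,9,4,0]],
  ],
)

```text
clock: 20.35
eef_pos: [0.51, 0.2518, 0.0379]
tool_rot: [0.789, 0.596, 0.073, 0.129]
ft_force: [-42.4, 6.9, 43.1]
grip_width: 0.0
```

```bash
python3 s.py
```

```text
t 20.35 mag x,y,z mm [-41.1 -11.2  37.9] F [-42.4   6.9  43.1]
tilt: z axis along d 0.292 n -0.024 tool x yaw 73.8
```

Emit:
apply_moves(
  moves=[
    [[0,2,-5,0],[0,2,-5,0],[0,9,1,1],[0,9,1,1],[0,9,1,0],[0,9,1,0],[0,9,1,0],[0,9,1,0],[0,9,1,0],[0,9,1,0]],
  ],
)

```text
clock: 21.35
eef_pos: [0.5111, 0.2509, 0.0468]
tool_rot: [0.793, 0.605, 0.032, 0.064]
ft_force: [-25.5, 7.5, 15.9]
grip_width: 0.0001
```

```bash
python3 s.py
```

```text
t 21.35 mag x,y,z mm [-39.8 -11.6  46.8] F [-25.5   7.5  15.9]
tilt: z axis along d 0.142 n -0.018 tool x yaw 74.6
```

Pushing on the tube is removing the tilt. I'll do one more round.

Emit:
apply_moves(
  moves=[
    [[0,2,-2,1],[0,8,0,1],[0,9,0,1],[0,9,0,1],[0,9,0,0],[0,9,0,0],[0,9,0,0],[0,8,0,0],[0,8,0,0],[0,4,0,0]],
  ],
)

```text
clock: 22.35
eef_pos: [0.5068, 0.2446, 0.037]
tool_rot: [0.807, 0.59, -0.021, -0.004]
ft_force: [-8.3, 4.5, 10.6]
grip_width: 0.0001
```

```bash
python3 s.py
```

```text
t 22.35 mag x,y,z mm [-41.8 -19.   37. ] F [-8.3  4.5 10.6]
tilt: z axis along d -0.03 n -0.031 tool x yaw 72.4
```

Emit:
apply_moves(
  moves=[
    [[0,-4,-2,0],[0,-3,-5,0],[0,0,-12,0],[0,0,-14,0],[0,0,-14,0],[0,0,-14,0],[0,0,-14,0],[0,0,-14,0],[0,0,-10,0],[0,0,-5,0]],
  ],
  hand=0.4,
)

```text
clock: 23.35
eef_pos: [0.5135, 0.2455, 0.1508]
tool_rot: [0.811, 0.585, -0.015, 0.0]
ft_force: [-0.1, 0.4, -0.0]
grip_width: 0.0594
```

```bash
python3 s.py; python3 - <<'E'
from h import *
a=snap('scene','s4')[240:420,360:540];b=snap('top','top4')[180:330,150:300]
cv2.imwrite('pics/m4.png',np.hstack([cv2.convertScaleAbs(cv2.resize(a,(400,400)),alpha=1.3),cv2.resize(b,(400,400))]))
E
```

```text
t 23.35 mag x,y,z mm [-35.8 -16.  150.8] F [-0.1  0.4 -0. ]
tilt: z axis along d -0.017 n -0.026 tool x yaw 71.6
```

View pics/m4.png

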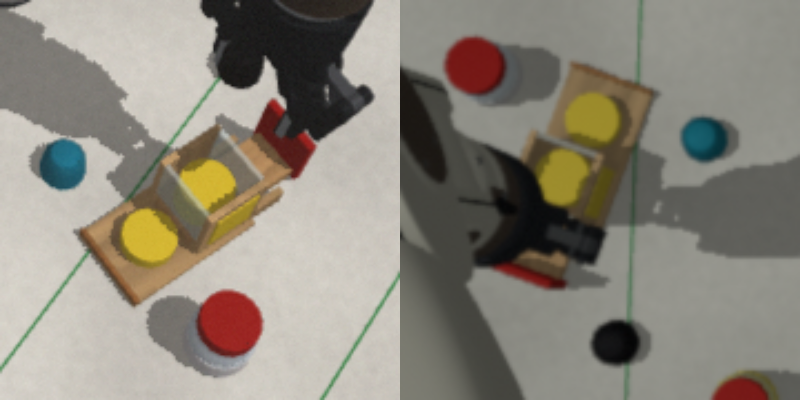

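One counter lies flat on the ledge, at top crop (593,118) and scene crop (150,237). The slide is home, and the stack is in the tube.

```bash
python3 - <<'E'
from s import *
o,M=st()
for p in(ray('top',150+193*.375-.3,180+118*.375-.3,.022),ray('scene',427.2,346.3,.022)):
    d=p[:2]-[.5525,.249]; e=p-o['eef_pos']; print(p,d@[.946,-.325],d@[.325,.946],e@M)
E
```

```text
t 23.45 mag x,y,z mm [-36.  -15.9 150.3] F [-0.3  0.5 -0.3]
tilt: z axis along d -0.018 n -0.026 tool x yaw 71.6
[0.60347424 0.22989173 0.022     ] 0.05443181453664413 -0.0015097973498163185 [0.01667536 0.09281981 0.12631816]
[0.60406214 0.23437873 0.022     ] 0.05352969620329111 0.0029259779462346425 [0.02111769 0.09196253 0.1262203 ]
```

Emit:
apply_moves(
  moves=[
    [[2,6,0,0],[2,10,0,0],[2,11,2,0],[2,11,4,0],[2,11,4,0],[2,11,4,0],[2,11,4,0],[2,10,4,0],[1,7,3,0],[1,3,0,0]],
  ],
  hand=0.5,
)

```text
clock: 24.45
eef_pos: [0.6116, 0.2306, 0.1151]
tool_rot: [0.811, 0.585, -0.019, -0.0]
ft_force: [0.1, -0.0, -0.5]
grip_width: 0.064
```

```bash
python3 - <<'E'
from s import *
a=snap('wrist','w5'); o,M=st()
h=cv2.cvtColor(a,cv2.COLOR_BGR2HSV);m=cv2.inRange(h,(20,140,80),(35,255,255))
n,l,s,c=cv2.connectedComponentsWithStats(m)
for i in range(1,n):
    if s[i,4]>300:
        p=ray('wrist',*c[i],.022); print(s[i],c[i],p,(p-o['eef_pos'])@M)
E
```

```text
t 24.5 mag x,y,z mm [ 62.1   2.1 115.3] F [ 0.7 -0.4  0.6]
tilt: z axis along d -0.022 n -0.031 tool x yaw 71.6
[ 275  105   93   95 6768] [321.35859929 151.91459811] [0.55693371 0.24646885 0.022     ] [ 0.00036015 -0.05496559  0.09456241]
[ 287  221   75   51 3241] [323.99043505 243.17587164] [0.60690088 0.23138344 0.022     ] [ 0.00184058 -0.00280636  0.09333352]
```

View pics/w5.png

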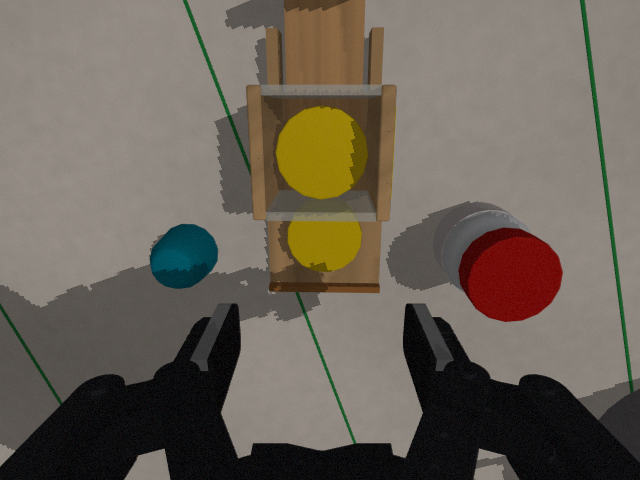

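The counter is centred at (324,235) and nothing obstructs the fingers. The correction is +2 mm in x and −7.5 mm in y, then down.

Emit:
apply_moves(
  moves=[
    [[1,-4,0,0],[1,-3,6,0],[0,0,10,0],[0,0,12,0],[0,0,12,0],[0,0,12,0],[0,0,12,0],[0,0,9,0],[0,0,4,0],[0,0,1,0]],
  ],
)

```text
clock: 25.5
eef_pos: [0.6001, 0.2338, 0.0299]
tool_rot: [0.811, 0.585, -0.02, -0.001]
ft_force: [0.1, 1.0, -0.5]
grip_width: 0.0638
```

```bash
python3 s.py
```

```text
t 25.5 mag x,y,z mm [50.   1.1 29.9] F [ 0.1  1.  -0.5]
tilt: z axis along d -0.025 n -0.032 tool x yaw 71.7
```

Emit:
apply_moves(
  moves=[
    [[0,4,2,0],[0,1,1,0],[0,0,0,0],[0,0,0,0],[0,0,0,0],[0,0,0,0],[0,0,0,0],[0,0,0,0],[0,0,0,0],[0,0,0,0]],
  ],
  hand=0.45,
)

```text
clock: 26.5
eef_pos: [0.6071, 0.2327, 0.0291]
tool_rot: [0.811, 0.585, -0.018, -0.0]
ft_force: [-0.3, -0.8, -0.3]
grip_width: 0.0617
```

Emit:
apply_moves(
  moves=[
    [[0,0,0,0],[0,0,0,0],[0,0,0,0],[0,0,0,0],[0,0,0,0],[0,0,0,0],[0,0,0,0],[0,0,0,0],[0,0,0,0],[0,0,0,0]],
  ],
  hand=-1,
)

```text
clock: 27.5
eef_pos: [0.6074, 0.2328, 0.0297]
tool_rot: [0.811, 0.585, -0.018, -0.0]
ft_force: [0.0, -0.3, 1.0]
grip_width: 0.041
```

Emit:
apply_moves(
  moves=[
    [[0,0,-5,0],[0,0,-10,0],[0,0,-12,0],[0,0,-12,0],[0,0,-12,0],[0,0,-12,0],[0,0,-12,0],[0,0,-10,0],[0,0,-5,0],[0,0,0,0]],
  ],
)

```text
clock: 28.5
eef_pos: [0.6113, 0.2353, 0.1302]
tool_rot: [0.811, 0.585, -0.016, 0.0]
ft_force: [1.2, -0.3, 0.2]
grip_width: 0.0409
```

```bash
python3 - <<'E'
from s import *
from s import telemetry
im=cv2.imread('pics/top1.png')[260:320,300:365]
g=cv2.cvtColor(im,cv2.COLOR_BGR2GRAY); print(g[30,::3])
_,m=cv2.threshold(g,0,255,cv2.THRESH_OTSU)
for n,f,(y,x,H,W),t in(('top','top1',(260,300,60,66),0),('scene','scene1',(195,335,55,60),0)):
    g=cv2.imread(f'pics/{f}.png',0)[y:y+H,x:x+W]; g=cv2.GaussianBlur(cv2.resize(g,None,fx=4,fy=4),(7,7),0)
    c=g[H*2,W*2].astype(int); m=((g>c-12)).astype(np.uint8); N,l,s,cc=cv2.connectedComponentsWithStats(m); i=l[H*2,W*2]; print(f,c,s[i]/4,cc[i]/4+[x,y])
b=cv2.imread('pics/top1.png')[255:325,295:365]; a=snap('scene','s6')[60:420,240:600]
cv2.imwrite('pics/m6.png',np.hstack([cv2.resize(b,(400,400),interpolation=cv2.INTER_CUBIC),cv2.resize(a,(400,400))])); st()
E
```

```text
[129 131 131 130 123 122 138 139 138 139 139 138 138 138 138 130 124 121
  81  81 126 127]
top1 138 [  16.75   16.5    29.     29.5  2691.  ] [331.05929487 291.12681159]
scene1 138 [  12.25   11.25   31.25   26.25 2550.  ] [362.75301471 219.24654412]
t 28.55 mag x,y,z mm [ 60.    5.9 129.7] F [-0.2 -0.6 -0.4]
tilt: z axis along d -0.018 n -0.026 tool x yaw 71.7
```

View pics/m6.png

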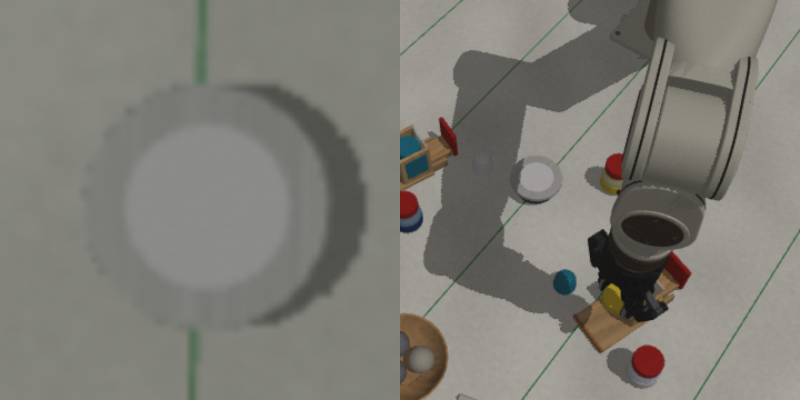

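The stand spot is centred at (207,207) in the crop, which is top (331.2,291.2). The counter is in the grip, but it looks steep. I'll check from the wrist and an enlarged scene crop.

```bash
python3 - <<'E'
from s import *
p=ray('top',331.0,291.0,.03);q=ray('scene',362.8,219.2,.03);print(p,q)
o,M=st()
a=snap('wrist','w7')[180:420,160:480]; b=cv2.imread('pics/s6.png')[270:390,400:520]
cv2.imwrite('pics/m7.png',np.hstack([cv2.resize(a,(480,360)),cv2.resize(cv2.convertScaleAbs(b,alpha=1.5),(320,360))]))
E
```

```text
[ 0.46745882 -0.00500332  0.03      ] [ 0.46809965 -0.00168304  0.03      ]
t 28.55 mag x,y,z mm [ 60.    5.9 129.7] F [-0.2 -0.6 -0.4]
tilt: z axis along d -0.018 n -0.026 tool x yaw 71.7
```

View pics/m7.png

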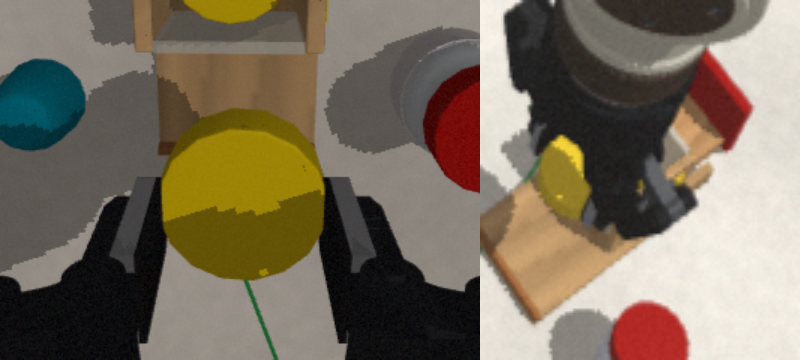

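The disc is held between the pads, spanning (162–324, 108–280) in the left panel, with its rim visible at v 108–125. I'll fit its pitch from those points.

```bash
cat > fit.py <<'E'
from s import *
from scipy.optimize import least_squares
def fit(im,box,ridge=None):
    o,M=st(); x0,y0,x1,y1=box
    h=cv2.cvtColor(im,cv2.COLOR_BGR2HSV);m=cv2.inRange(h,(20,120,40),(35,255,255))
    k=np.zeros_like(m);k[y0:y1,x0:x1]=m[y0:y1,x0:x1]
    N,l,s,c=cv2.connectedComponentsWithStats(k);i=1+s[1:,4].argmax();k=(l==i).astype(np.uint8)
    hull=cv2.convexHull(max(cv2.findContours(k,0,1)[0],key=len))[:,0].astype(np.float32)
    print('bbox',s[i])
    t=np.linspace(0,2*np.pi,72); dirs=np.c_[np.cos(t),np.sin(t)]
    def pts(p):
        A=R.from_rotvec([p[3],0,0]).as_matrix(); C=[]
        for z in(-.008,.008): C+= [(A@[.022*a,.022*b,z]) for a,b in dirs]
        W=(np.array(C)+p[:3])@M.T+o['eef_pos']; return np.array([proj('wrist',w) for w in W])
    def r(p):
        P=pts(p); e=(dirs@P.T).max(1)-(dirs@hull.T).max(1)
        return np.r_[e, ((p[0])*100)]
    for th in(-.5,0,.5,1):
        q=least_squares(r,[0,0,0.005,th]); print(th,'off mm',(q.x[:3]*1000).round(1),'pitch deg',np.degrees(q.x[3]).round(1),'cost',q.cost.round(2))
E
python3 - <<'E'
from fit import *
fit(cv2.imread('pics/w7.png'),(250,240,390,400))
E
```

```text
t 28.6 mag x,y,z mm [ 59.6   5.7 129. ] F [-0.3  0.5 -1. ]
tilt: z axis along d -0.019 n -0.027 tool x yaw 71.7
bbox [  267   252   110   115 10158]
-0.5 off mm [ 1.  -0.8 19.3] pitch deg -29.5 cost 27.96
0 off mm [ 1.  -0.2 20.1] pitch deg -1.8 cost 12.32
0.5 off mm [ 1.  -0.2 20.1] pitch deg -1.8 cost 12.32
1 off mm [ 1.  -0.2 20.1] pitch deg -1.8 cost 12.32
```

```bash
python3 - <<'E'
from s import *
o,M=st()
t=np.linspace(0,2*np.pi,72)
for off,th in(([1,-.8,17],-29.5),([1,-.2,17],-1.8),([1,-.2,17],-15),([1,0,17],15)):
    A=R.from_rotvec([np.radians(th),0,0]).as_matrix()
    for z,nm in((-.008,'top'),(.008,'bot')):
        W=(np.array([A@[.022*np.cos(a),.022*np.sin(a),z] for a in t])+np.array(off)/1000)@M.T+o['eef_pos']
        for c in('wrist','scene'):
            P=np.array([proj(c,w) for w in W]); print(th,nm,c,P.min(0).round(),P.max(0).round())
a=cv2.imread('pics/s6.png'); h=cv2.cvtColor(a,cv2.COLOR_BGR2HSV);m=cv2.inRange(h,(20,120,40),(35,255,255))[290:360,405:470]
n,l,s,c=cv2.connectedComponentsWithStats(m);print([(s[i]+[405,290,0,0,0]) for i in range(1,n) if s[i,4]>40])
E
```

```text
t 28.6 mag x,y,z mm [ 59.6   5.7 129. ] F [-0.3  0.5 -1. ]
tilt: z axis along d -0.019 n -0.027 tool x yaw 71.7
-29.5 top wrist [264. 254.] [379. 371.]
-29.5 top scene [424. 315.] [449. 338.]
-29.5 bot wrist [270. 259.] [374. 365.]
-29.5 bot scene [419. 321.] [443. 344.]
-1.8 top wrist [264. 269.] [379. 371.]
-1.8 top scene [420. 315.] [449. 341.]
-1.8 bot wrist [270. 254.] [374. 348.]
-1.8 bot scene [419. 318.] [447. 345.]
-15 top wrist [264. 261.] [379. 373.]
-15 top scene [422. 315.] [449. 340.]
-15 bot wrist [270. 256.] [374. 358.]
-15 bot scene [418. 320.] [445. 345.]
15 top wrist [265. 284.] [379. 364.]
15 top scene [419. 315.] [447. 343.]
15 bot wrist [269. 257.] [374. 335.]
15 bot scene [420. 317.] [448. 344.]
[array([421, 315,  21,  28, 410])]
```

The counter is held about 5–8° off flat at most, which is fine for setting down. Moving over the stand.

Emit:
apply_moves(
  moves=[
    [[-15,-3,0,0],[-26,-6,0,0],[-31,-7,0,0],[-31,-7,0,0],[-31,-7,0,0],[-31,-7,0,0],[-31,-7,0,0],[-28,-6,0,0],[-18,-4,0,0],[-8,-2,0,0]],
  ],
)

```text
clock: 29.6
eef_pos: [0.4681, 0.0082, 0.1278]
tool_rot: [0.809, 0.587, -0.024, -0.003]
ft_force: [0.3, 0.2, -0.7]
grip_width: 0.0411
```

Emit:
apply_moves(
  moves=[
    [[0,0,0,0],[0,0,0,0],[0,0,6,0],[0,0,8,0],[0,0,8,0],[0,0,8,0],[0,0,6,0],[0,0,2,0],[0,0,0,0],[0,0,0,0]],
  ],
)

```text
clock: 30.6
eef_pos: [0.4666, 0.0099, 0.0841]
tool_rot: [0.808, 0.588, -0.025, -0.005]
ft_force: [0.7, -0.2, 0.1]
grip_width: 0.0412
```

```bash
python3 - <<'E'
from s import *
o,M=st(); e=np.array([.4678,-.0035,.038])-(o['eef_pos']); print(o['eef_pos'],o['grip_width'],e@M)
E
```

```text
t 30.6 mag x,y,z mm [  -3.5 -254.1   84.1] F [ 0.7 -0.2  0.1]
tilt: z axis along d -0.037 n -0.036 tool x yaw 72.1
[0.46663945 0.0099135  0.08407466] 0.04118139927345403 [-0.01079227  0.00695695  0.04625226]
```

Emit:
apply_moves(
  moves=[
    [[-4,3,0,0],[-4,3,4,0],[-3,1,5,0],[0,0,5,0],[0,0,4,0],[0,0,3,0],[0,0,2,0],[0,0,1,0],[0,0,0,0],[0,0,0,0]],
  ],
)

```text
clock: 31.6
eef_pos: [0.4697, -0.0047, 0.0588]
tool_rot: [0.809, 0.588, -0.024, -0.004]
ft_force: [-0.2, -0.5, -0.3]
grip_width: 0.0409
```

Emit:
apply_moves(
  moves=[
    [[0,0,1,0],[0,0,1,0],[0,0,1,0],[0,0,1,0],[0,0,0.5,0],[0,0,0,0],[0,0,0,0],[0,0,0,0],[0,0,0,0],[0,0,0,0]],
  ],
)

```text
clock: 32.6
eef_pos: [0.47, -0.0047, 0.0545]
tool_rot: [0.809, 0.588, -0.024, -0.004]
ft_force: [0.1, -0.5, -0.6]
grip_width: 0.041
```

Emit:
apply_moves(
  moves=[
    [[0,0,1,0],[0,0,1,0],[0,0,1,0],[0,0,0,0],[0,0,0,0],[0,0,0,0],[0,0,0,0],[0,0,0,0],[0,0,0,0],[0,0,0,0]],
  ],
)

```text
clock: 33.6
eef_pos: [0.4702, -0.0047, 0.0537]
tool_rot: [0.809, 0.588, -0.023, -0.004]
ft_force: [0.1, -0.3, 1.6]
grip_width: 0.0411
```

Emit:
apply_moves(
  moves=[
    [[0,0,2,0],[0,0,2,0],[0,0,1,0],[0,0,0,0],[0,0,0,0],[0,0,0,0],[0,0,0,0],[0,0,0,0],[0,0,0,0],[0,0,0,0]],
  ],
)

```text
clock: 34.6
eef_pos: [0.4702, -0.0047, 0.0536]
tool_rot: [0.809, 0.588, -0.022, -0.003]
ft_force: [-0.3, -0.3, 2.5]
grip_width: 0.0411
```

Emit:
apply_moves(
  moves=[
    [[0,0,0,0],[0,0,0,0],[0,0,0,0],[0,0,0,0],[0,0,0,0],[0,0,0,0],[0,0,0,0],[0,0,0,0],[0,0,0,0],[0,0,0,0]],
  ],
  hand=0.5,
)

```text
clock: 35.6
eef_pos: [0.47, -0.0047, 0.0527]
tool_rot: [0.809, 0.588, -0.023, -0.003]
ft_force: [0.5, 0.4, 0.2]
grip_width: 0.064
```

Emit:
apply_moves(
  moves=[
    [[0,0,-3,0],[0,0,-8,0],[0,0,-14,0],[0,0,-14,0],[0,0,-14,0],[0,0,-14,0],[0,0,-14,0],[0,0,-14,0],[0,0,-10,0],[0,0,0,0]],
  ],
)

```text
clock: 36.6
eef_pos: [0.4748, -0.0023, 0.1667]
tool_rot: [0.809, 0.588, -0.021, -0.003]
ft_force: [1.4, -1.2, -0.6]
grip_width: 0.0639
```

```bash
python3 - <<'E'
from s import *
o,M=st(); w=snap('wrist','w8'); a=snap('scene','s8')[180:420,330:530]; snap('top','top8')
cv2.imwrite('pics/m8.png',np.hstack([cv2.resize(w,(480,360)),cv2.resize(a,(300,360))]))
h=cv2.cvtColor(w,cv2.COLOR_BGR2HSV);m=cv2.inRange(h,(20,120,40),(35,255,255))
n,l,s,c=cv2.connectedComponentsWithStats(m)
for i in range(1,n):
    if s[i,4]>500: print(s[i],c[i],ray('wrist',*c[i],.043))
E
```

```text
t 36.6 mag x,y,z mm [   8.2 -263.   166.7] F [ 1.4 -1.2 -0.6]
tilt: z axis along d -0.029 n -0.032 tool x yaw 72.1
[400   3  56  83 586] [413.73037543  57.81740614] [0.38777294 0.07814368 0.043     ]
[ 288  190   67   68 3584] [321.29771205 223.76953125] [ 0.46590517 -0.00304496  0.043     ]
```

View pics/m8.png

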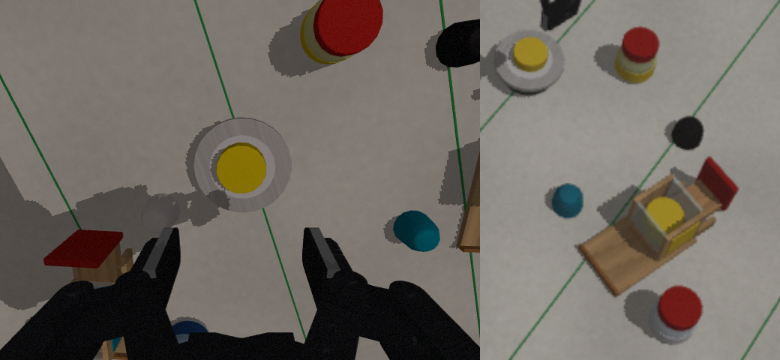

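The counter lies flat on the white spot at wrist panel (241,168). The pot is upright, the slide is home, and the bystanders look unmoved.

```bash
python3 -c "
from h import *
print(workorder.job_done())"
```

```text
the job is handed in; nothing more can be done
None
```

The job is handed in at about 37 s of the 69 s allowed. By my last pictures the end conditions are met; no verdict was reported.

**What I did:**
- I lifted the yellow-labelled pot off the ledge and stood it upright on free table near (0.38, 0.10).
- I hooked the yellow handle and pulled it to its stop. The force rose to 32 N with no further motion.
- The slide went home and pushed one counter onto the ledge.
- I set that counter flat on the stand.

**Last checks:**
- **Counter:** it measures at about (0.466, −0.003), against a stand centre of about (0.468, −0.004). It looks flat, on the white spot.
- **Yellow magazine:** in the picture the slide looks home and the stack looks in place in the tube.
- **Pot and bystanders:** the yellow pot is upright. The white pot, blue cap and dark cap look unmoved. I did not measure the bystanders on the turquoise side again.
- **Arm:** the gripper is open and clear of everything.

**What went wrong or disagreed:**
- The pull tilted the tool by about 25°. I removed the tilt by pushing the fingertips against the fixed tube. During that the tips also pressed on the slide, and the total force reached about 60 N, half the 120 N wrist limit.
- In the grip the counter was perhaps 5–8° off flat. My two image fits of that tilt did not quite agree.

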